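# Nip a re-glued hymn book in the desk press and back off a quarter turn

### The arm

A 6-joint arm with a two-finger parallel gripper is mounted at the origin on the work surface. World frame = base frame: x ahead of the robot, y to its left, z up, the work surface at z = 0. Lengths are in mm, angles in rad, forces in N, time in s.
With the tool pointing down it reaches from about 350 to 975 mm from the base axis. Payload 7.1 kg.
Tool frame: the origin (TCP) lies between the finger pads; the fingertips stand 17 mm ahead of it and the grasp point (between the pads) lies 2 mm behind it (tip_reach is the y of the fingertips in the tool frame, in mm); y points along the fingers, x is the direction in which the jaws open and shut, and the axes are right-handed (so a half turn about y gives the same grasp; the last joint's range is limited). The gripper opens to 88 mm and grips with 3 to 60 N. Pads are 20 mm wide; open, the fingers measure 115 mm over their backs; the gripper's body (75 mm by 178 mm) begins 61 mm behind the grasp point.
Start: joints at [-1.279, 0.423, 1.63, -0, 1.089, -0.019], TCP at [191.155, -595.033, 239.675] pointing down, gripper open.
Joint ranges: [-3, 3], [-0.9, 2.11], [0.09, 2.58], [-1.31, 4.45], [0.11, 2.69], [-2.54, 2.54]. Speed limits (rad/s): [2.39, 2.39, 3.01, 3.14, 3.14, 3.14].

### API

Orientations are given as a rotation vector (axis times angle).
In Python, from workcell import get_obs, get_image, camera_model, close_job, silhouettes, tip_of, tip_reach gives the robot as it stands. The module is installed in compiled form; this text tells all that it offers.
- The arm moves only by the tool arm_command, never from a script. Its argument "targets" is a list of rows, each a list of 4 numbers: the shift along the tool's x, y, z in mm, then the turn about the tool's y in rad. A call has 1 to 20 rows; each row shifts and turns the commanded pose from where the row before left it, along the tool's axes as they then stand; what a row does not reach is not made up. A row lasts 1/12 s, in which the tool goes at most 41.7 mm and 7.16 degrees, less where a joint would pass 70% of its speed; a pose out of reach is approached as far as the arm can. A call is refused whole if a number of a shift passes 41.7 or a number of a turn 0.125, either way. A call with a gripper value outside its range is refused whole. "gripper" is the opening in per cent of the stroke, from 0 (shut) to 100 (fully open), set as the call begins (left out, the last holds). The fingers move at their own pace and stop on an object; the grip force is fixed at half the most. Time passes only in rows, so rows that do not move let the fingers close. It gives the time, the measured TCP pose, the force and the opening at its end, in the units of the state.
- get_obs(): the state, without advancing time (a new reading comes with each control period).
- get_image(name): name is "scene" or "side" or "wrist"; returns the picture (420x560x3 uint8, blue, green, red); there is no depth.
- camera_model(name): a dict with "mtx" (3x3 intrinsics, pixels), "position" and "orientation" of the camera in the world. Camera axes: x right, y up, looking along -z (the intrinsics and any distortion apply to the point x, -y, -z); pixel columns grow to the right and rows downward; lengths in mm; the calibration is good to about 2 mm. A picture is of the moment at which its call begins: read the wrist's pose just before it. camera_model takes no time and is no camera call; for the wrist camera it gives the pose at the moment of the call.
- close_job(): hands the job in, once; it reports no verdict.
Trained networks look in the newest picture that a camera, given by its name, has taken for a name from the list of things; names that differ only in an ending like _2 or _b are one class to them, and where a whole thing is asked for, a point or a joint stands for the part that bears it (a point fixed in the world has none). Each returns a list of dicts, best first, with "conf" (0 to 1); they miss things now and then, are a little off and sometimes report something else, mostly with a low value. They report only what shows in the picture. A call takes as long as a camera call. They do not tell look-alikes from the thing itself.
- silhouettes(camera, thing): "pixels" (420x560 bool, what is visible of it) and "at" ([column, row] in pixels, amid what is visible of it).
- tip_of(camera, thing): "at" ([column, row] in pixels: a listed point, or the origin of a listed thing).
The state is a dict: "t": time; "qpos": joint angles; "qvel": joint speeds; "joint_torque": joint torques, N m; "ee_pos": TCP position; "orientation": TCP orientation; "ft_force": force on the tool from outside, world axes, zero at the start; "moment": the same for the moment, N m; "width": finger opening in mm.
Only numpy, scipy, OpenCV 4.12 (cv2) and the standard library are available. Lean on these libraries where they do the work, as an engineer would, in place of code of your own. Each camera call takes 0.05 s, during which the arm holds its last target. There are 200 camera calls.

### The job

The maroon book in the little desk press has just had its cover re-glued: push it in between the rails until it is fully home against the back stop, then screw the round black knob down (clockwise) until the steel plate bottoms firmly on the book, finger tight but without crushing it. Then back the knob off a quarter of a turn, let go and leave it like that; leave the cup, bottle and orange alone.

Things in the scene. Friction and masses are not known exactly. Their poses are not given: they have to be found in the camera images.
- press: Desk book press, screwed to the table: grey base plate 210 x 170 x 10 mm, two 16 mm steel columns at y = +-72 mm and a blue crossbeam (30 mm along x, 170 mm along y, from 98 to 118 mm above the table). Origin on the table straight below the knob's axis; +x runs from the open front, where the book goes in, to the back; z up.
- bed: Wooden bed in the press that the book lies on, 200 x 122 mm, fixed; its height is set differently each time. Origin on the knob's axis, 30 mm below the bed's top face; axes as the press. Two aluminium rails, 12 mm high, 106 mm apart, run along x from -60 to +80 mm; a back stop 24 mm high has its front face at x = +75 mm; the bed's front edge is at x = -115 mm.
- bed_home (a point): Point on the bed's top face on the knob's axis: the book's origin lies here when the book is fully home. Axes as the press.
- book: Loose maroon hardback, 150 mm long (x) x 100 mm (y) x 30 mm thick, 0.3 to 0.65 kg, lying flat between the rails and standing 25 to 50 mm out towards the front (-x) of its home. Origin: centre of its underside; x along its length, pointing to the back stop. It slides on the bed with friction (about 2 to 4 N). Home, its front edge is 75 mm before the knob's axis and 60 mm before the crossbeam.
- platen_face (a point): Centre of the underside of the steel pressing plate (60 mm along x, 90 mm along y, 8 mm thick) which the screw moves straight up and down on the knob's axis. The plate goes down 16 mm for each full clockwise turn of the knob. At the start it is some 3 to 10 mm above the book's top.
- knob_grip (a point): Grip point of the round black ribbed knob: on its upright axis, 13 mm above its lower rim, 13 mm below its flat top and 23 mm above the crossbeam. The knob is 36 mm in diameter, 26 mm high, and does not rise or sink when turned; a white line on its top, and this point's frame, turn with it.
- knob (a joint): Knob angle, rad, growing clockwise from above (plate goes down). Zero arbitrary; where the plate bottoms differs each time. A quarter turn is 1.57. Friction 0.05 N m; on the book the resistance rises within a few degrees: finger tight is 0.2 to 0.4 N m, under 0.15 is not firm (30 N on the book), over 0.5 crushes it (200 N). A light grip slips before that, a strong one does not.
- cup: Bystander: white paper cup with a lid, 78 mm across, 94 mm high. Origin: centre of the underside.
- bottle: Bystander: small blue drink bottle, 44 mm across, 115 mm high. Origin: centre of the underside.
- orange: Bystander: orange, 70 mm across, 60 mm high. Origin: centre of the underside.
Not all that is in view belongs to the job. There is more than one size of the book; the job needs the middle-sized.

How it is judged:
By the outcome, as a careful person would: the job done as asked, in the order asked, and still so for the second after the job is handed in, with the robot touching nothing.
It also fails if it takes over 67 s, if anything falls off the work surface, if the arm or the gripper's body presses on something with over 40 N, if the wrist force passes 120 N, or if a joint passes its speed limit or range.

## Working session

There is one attempt and no reset: what is moved stays moved. The work goes in short steps, Python scripts to look and compute and a tool call to move; the robot and the scene stay as the last step left them, time stands still between calls to the robot, and variables do not carry over. Pictures are saved under pics/ and viewed, about 8 in all and at most 12, crops included, and the job is handed in when it is done.

Besides the shell and the picture viewer there is one more tool, called after "Call:" by a JSON object that holds its "op" and its "data", one argument or row to a line. arm_command: Moves the arm, as the interface text tells. Its arguments: {"type":"object","properties":{"targets":{"type":"array","items":{"type":"array","items":{"type":"number"}}},"gripper":{"type":"number"}},"required":["targets"]}

```bash
mkdir -p pics; cat > h.py <<'E'
import numpy as np, cv2
from scipy.spatial.transform import Rotation as R
from workcell import *
def cam(n):
    c=camera_model(n); o=np.array(c["orientation"],float)
    Rm=o if o.shape==(3,3) else (R.from_rotvec(o).as_matrix() if o.size==3 else R.from_quat(o).as_matrix())
    return np.array(c["mtx"]),np.array(c["position"]),Rm
def ray(n,px):
    K,p,Rm=cam(n); v=np.linalg.inv(K)@[px[0],px[1],1]; d=Rm@(v*[1,-1,-1]); return p,d/np.linalg.norm(d)
def onz(n,px,z):
    p,d=ray(n,px); return p+d*(z-p[2])/d[2]
def proj(n,X):
    K,p,Rm=cam(n); v=Rm.T@(np.array(X)-p)*[1,-1,-1]; u=K@v; return u[:2]/u[2]
def tri(obs):
    A=0;b=0
    for n,px in obs:
        p,d=ray(n,px); M=np.eye(3)-np.outer(d,d); A=A+M; b=b+M@p
    X=np.linalg.solve(A,b); return X,[np.linalg.norm((np.eye(3)-np.outer(d,d))@(X-p)) for p,d in [ray(n,px) for n,px in obs]]
E
python3 - <<'E'
from h import *
print(get_obs()); print(camera_model("scene"))
ims=[]
P={}
for n in("scene","side"):
    ims.append(get_image(n)); cv2.imwrite(f"pics/{n}0.png",ims[-1])
    for t in("knob_grip","book","platen_face","bed_home","press"):
        P[n,t]=tip_of(n,t); print(n,t,[(np.round(q["at"]),round(q["conf"],2)) for q in P[n,t]])
for t in("knob_grip","book","platen_face","bed_home","press"):
    if P["scene",t] and P["side",t]: print(t,tri([(n,P[n,t][0]["at"]) for n in("scene","side")]))
E
```

```text
{'t': 0.0, 'qpos': array([-1.27901926e+00,  4.23820895e-01,  1.63070599e+00, -3.28006664e-05,
        1.08860502e+00, -1.90133204e-02]), 'qvel': array([-0.00141752, -0.00091142, -0.00129163, -0.00093627, -0.00140075,
        0.00019765]), 'joint_torque': array([ 4.46161421e-04, -5.44629407e+01, -2.73673546e+01,  6.42052386e-02,
        2.28650233e-02, -1.06412872e-04]), 'ee_pos': array([ 190.9842714 , -594.53472938,  238.90785476]), 'orientation': array([-1.33942062,  0.97816179, -0.97609878]), 'ft_force': array([ 0.58914908, -0.74363488, -0.32047895]), 'moment': array([0.01459865, 0.01189417, 0.0079637 ]), 'width': 88.08358464238833}
{'mtx': array([[384.73094426,   0.        , 283.1580718 ],
       [  0.        , 384.73094426, 212.76922768],
       [  0.        ,   0.        ,   1.        ]]), 'position': array([993.17967564, 418.19284937, 561.10600318]), 'orientation': array([0.48321754, 1.03621864, 2.11920157])}
scene knob_grip [(array([251., 221.]), 0.56)]
scene book [(array([261., 257.]), 0.81), (array([283., 189.]), 0.76), (array([192., 198.]), 0.62)]
scene platen_face [(array(
[... 219 characters left out ...]
77), (array([306., 190.]), 0.65), (array([224., 306.]), 0.37)]
side platen_face [(array([246., 224.]), 0.68)]
side bed_home [(array([227., 306.]), 0.42)]
side press [(array([254., 244.]), 0.55)]
knob_grip (array([638.95349274,  31.03871057, 142.82645244]), [np.float64(0.6065427331052414), np.float64(0.6065427331051918)])
book (array([ 398.93122412, -195.05348868, -139.81939323]), [np.float64(87.14173664991992), np.float64(87.14173664991979)])
platen_face (array([646.19460616,  29.35516259,  61.73056217]), [np.float64(2.2440727200020256), np.float64(2.2440727200020767)])
press (array([632.19499629,  22.10233873,  -8.31604929]), [np.float64(1.2372199553135927), np.float64(1.2372199553135237)])
```

View pics/scene0.png

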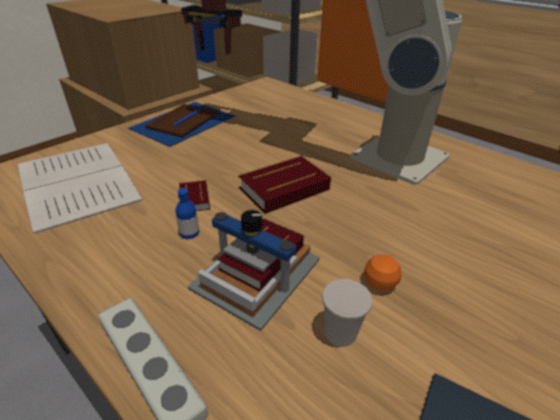

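View pics/side0.png

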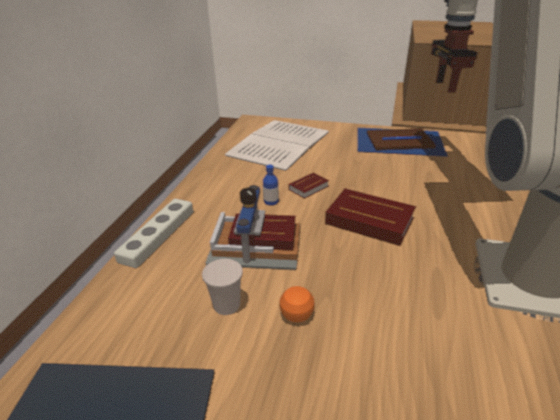

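The press stands ahead of the robot with its open front towards it (scene 250,250; side 255,235). The middle-sized book is in the press, and the big and small ones lie outside. Next I measure the yaw and heights from enlarged crops.

```bash
python3 - <<'E'
from h import *
a=cv2.imread("pics/scene0.png")[190:330,170:340]; b=cv2.imread("pics/side0.png")[170:280,190:320]
a=cv2.resize(a,None,fx=4,fy=4,interpolation=cv2.INTER_CUBIC)[:560,:]; b=cv2.resize(b,None,fx=4.6,fy=4.6,interpolation=cv2.INTER_CUBIC)
cv2.imwrite("pics/a.png",a[:,:680]);cv2.imwrite("pics/b.png",b)
Rm=R.from_rotvec(get_obs()["orientation"]).as_matrix(); print(Rm.round(3))
for n in("scene","side","wrist"): print(n,cam(n)[1].round(),(-cam(n)[2][:,2]).round(2))
E
```

```text
[[ 0.306  0.     0.952]
 [-0.952  0.     0.306]
 [-0.    -1.     0.   ]]
scene [993. 418. 561.] [-0.6  -0.53 -0.61]
side [358. 766. 631.] [ 0.22 -0.79 -0.57]
wrist [ 268. -570.  385.] [-0.28 -0.09 -0.96]
```

View pics/a.png

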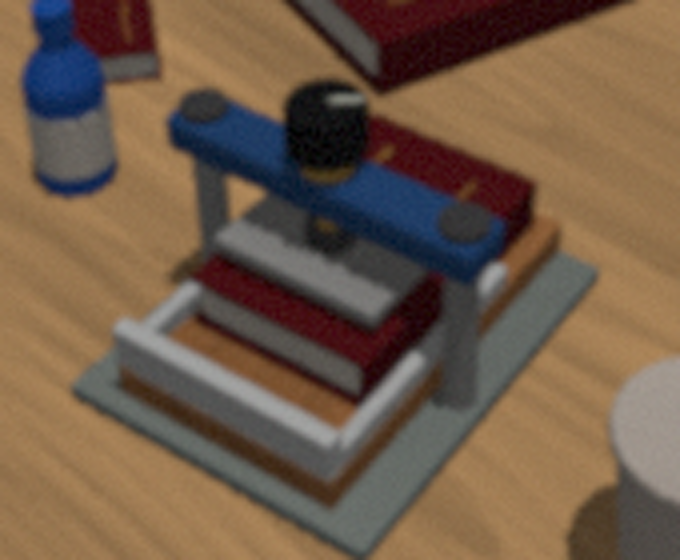

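View pics/b.png

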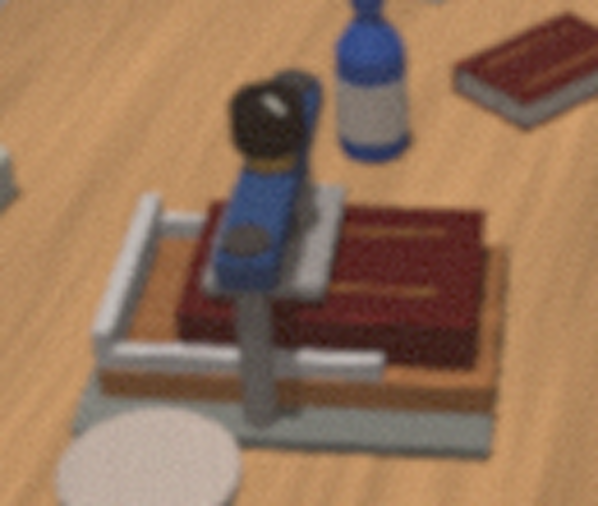

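The crops show the beam caps, book corner, bed corner and back stop in both views. The book's front overhangs towards the robot (crop a 533,185; crop b 480,312). I triangulate these.

```bash
python3 - <<'E'
from h import *
A=lambda u,v:("scene",(170+(u+.5)/4-.5,190+(v+.5)/4-.5)); B=lambda u,v:("side",(190+(u+.5)/4.6-.5,170+(v+.5)/4.6-.5))
pts=dict(capR=(A(203,105),B(297,80)),capL=(A(465,222),B(247,240)),bedfrontL=(A(558,232),B(502,388)),bookfrontLtop=(A(533,185),B(482,315)),
 bookfrontRtop=(None,B(483,212)),stopL=(A(336,445),B(98,335)),baseFrontL=(A(597,272),B(490,445)),bookbackLtop=(A(365,365),B(180,310)),knobline=(A(345,100),B(270,103)))
X={}
for k,(a,b) in pts.items():
    if a: X[k],e=tri([a,b]); print(k,X[k].round(1),np.round(e[0],1))
d=X["capL"]-X["capR"]; print("beam len",np.linalg.norm(d),"yaw",np.arctan2(-d[0],d[1]),"centre",(X["capL"]+X["capR"])/2)
d=X["bookfrontLtop"]-X["bookbackLtop"]; print("book len",np.linalg.norm(d),"yaw",np.arctan2(-d[1],-d[0]))
E
```

```text
capR [646.3 -44.1 118.2] 0.3
capL [624.2 100.9 119.8] 0.4
bedfrontL [510.7  66.1  19.9] 2.3
bookfrontLtop [523.3  57.1  55.8] 3.2
stopL [706.4 104.   50.1] 0.1
baseFrontL [510.1  93.    7.1] 1.2
bookbackLtop [670.   84.8  56.9] 0.6
knobline [631.7  37.  155.4] 0.4
beam len 146.61420310038412 yaw 0.15105289596827076 centre [635.22947692  28.3836052  118.96054529]
book len 149.33126503962993 yaw 0.18706578469132623
```

Call:
{"op": "arm_command", "data": {
  "targets": [
    [-15,0,14,0],
    [-26,0,25,0],
    [-26,0,25,0],
    [-27,0,25,0],
    [-27,0,25,0],
    [-27,0,25,0],
    [-27,0,25,0],
    [-27,0,25,0],
    [-27,0,25,0],
    [-27,0,25,0],
    [-27,0,25,0],
    [-27,0,25,0],
    [-27,0,25,0],
    [-27,0,25,0],
    [-27,0,25,0],
    [-27,0,25,0],
    [-27,0,25,0],
    [-27,0,25,0],
    [-12,0,13,0.075],
    [0,0,0,0.075]
  ],
  "gripper": 45
}}

```text
t: 2.27
ee_pos: [475.3, 7.0, 240.0]
orientation: [-1.279, 1.089, -1.09]
ft_force: [-0.5, -0.2, 1.4]
width: 39.2
```

```bash
python3 - <<'E'
from h import *
o=get_obs(); print(o["t"],o["qpos"].round(3),o["ee_pos"].round(1),R.from_rotvec(o["orientation"]).as_matrix().round(3),o["ft_force"].round(1),o["moment"].round(2),o["width"])
im=get_image("wrist"); cv2.imwrite("pics/w0.png",im)
for t in("bottle","cup","orange"):
    r=[]
    for n in("scene","side"):
        if n=="scene" or 1: 
            get_image(n) if t=="bottle" else 0
            q=tip_of(n,t); 
            if q: print(t,n,onz(n,q[0]["at"],0).round(),round(q[0]["conf"],2))
E
```

```text
2.2667 [-1.100e-02  2.010e-01  1.952e+00  1.000e-03  9.860e-01  1.399e+00] [475.3   7.  240. ] [[ 0.16   0.002  0.987]
 [-0.987  0.001  0.16 ]
 [-0.    -1.     0.002]] [-0.5 -0.2  1.4] [ 0.02 -0.01 -0.01] 39.177188105430695
bottle scene [ 636. -173.    0.] 0.78
bottle side [ 640. -162.    0.] 0.63
cup scene [630. 236.   0.] 0.6
cup side [628. 233.   0.] 0.89
orange scene [472. 218.   0.] 0.76
orange side [480. 220.   0.] 0.9
```

View pics/w0.png

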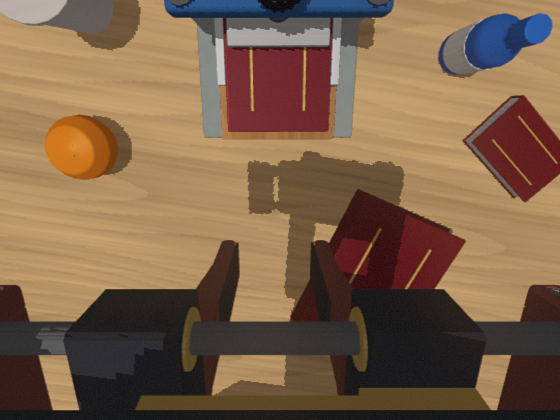

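The wrist view shows the press square to the tool, with the book's front edge running from (228,131) to (330,131). A corner of the big book reaches (358,190) near the descent path, so I measure these before descending.

```bash
python3 - <<'E'
from h import *
c=np.array([636.5,29.5]);ex=np.array([.987,.16]);ey=np.array([-.16,.987])
for k,px,z in[("bookFL",(228,131),56),("bookFR",(330,131),56),("bedFL",(222,138),26),("bedFR",(335,137),26),("baseFL",(204,137),10),("baseFR",(352,137),10),
 ("plateFL",(228,44),62),("plateFR",(330,47),62),("beamFL",(166,14),108),("beamFR",(392,14),108),("big1",(358,190),40),("big2",(465,240),40),("big3",(292,318),40)]:
    X=onz("wrist",px,z); r=X[:2]-c; print(k,X.round(1),"press",(r@ex).round(1),(r@ey).round(1))
E
```

```text
bookFL [523.7  58.9  56. ] press -106.7 47.0
bookFR [539.9 -41.9  56. ] press -106.7 -55.0
bedFL [512.5  68.3  26. ] press -116.2 58.2
bedFR [533.3 -54.   26. ] press -115.2 -65.9
baseFL [508.6  91.1  10. ] press -116.4 81.3
baseFR [535.6 -76.4  10. ] press -116.5 -88.4
plateFL [601.2  67.2  62. ] press -28.8 42.9
plateFR [613.6 -25.2  62. ] press -31.3 -50.3
beamFL [607.4 109.2 108. ] press -16.0 83.4
beamFR [634.9 -61.2 108. ] press -16.1 -89.2
big1 [481.8 -88.7  40. ] press -171.6 -91.9
big2 [ 443.3 -225.4   40. ] press -231.5 -220.7
big3 [307.  -45.6  40. ] press -337.2 -21.4
```

Call:
{"op": "arm_command", "data": {
  "targets": [
    [3,15,0,0],
    [4,30,0,0],
    [0,36,0,0],
    [0,36,0,0],
    [0,34,0,0],
    [0,20,0,0],
    [0,10,0,0],
    [0,0,10,0],
    [0,0,20,0],
    [0,0,13,0],
    [0,0,0,0]
  ]
}}

```text
t: 3.63
ee_pos: [522.0, 4.1, 60.7]
orientation: [-1.277, 1.085, -1.093]
ft_force: [-0.5, 0.3, 0.9]
width: 39.4
```

Call:
{"op": "arm_command", "data": {
  "targets": [
    [0,0,5,0],
    [0,0,5,0],
    [0,0,5,0],
    [0,0,5,0],
    [0,0,5,0],
    [0,0,3,0],
    [0,0,0,0]
  ]
}}

```text
t: 4.22
ee_pos: [545.8, 8.6, 58.8]
orientation: [-1.28, 1.089, -1.091]
ft_force: [0.2, -0.3, 0.1]
width: 39.6
```

Call:
{"op": "arm_command", "data": {
  "targets": [
    [0,0,3,0],
    [0,0,3,0],
    [0,0,1,0]
  ]
}}

```text
t: 4.47
ee_pos: [552.1, 9.6, 58.6]
orientation: [-1.281, 1.09, -1.09]
ft_force: [-2.8, -0.1, 0.4]
width: 39.3
```

```bash
python3 - <<'E'
from h import *
o=get_obs(); print(o["ft_force"],o["ee_pos"])
im=get_image("side"); b=cv2.resize(im[170:280,190:320],None,fx=4.6,fy=4.6,interpolation=cv2.INTER_CUBIC); cv2.imwrite("pics/b1.png",b)
E
```

```text
[-2.82648526 -0.12653374  0.36185609] [552.11812195   9.64171107  58.57929017]
```

View pics/b1.png

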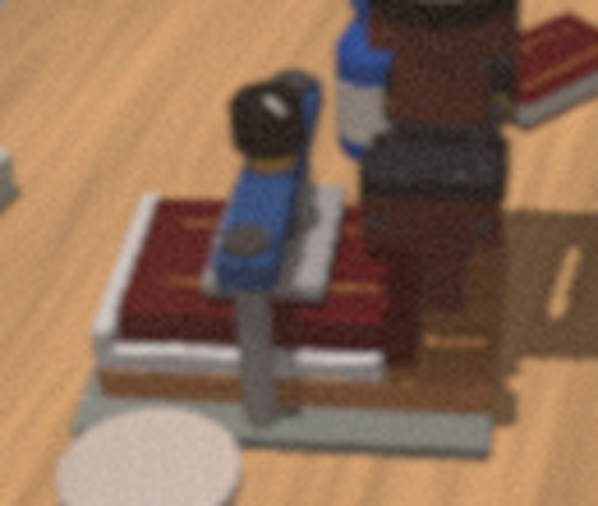

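The book is now almost at the back stop (edge at 120–150 in the crop), and the force is only sliding friction. I push on gently until the stop reacts.

Call:
{"op": "arm_command", "data": {
  "targets": [
    [0,0,2,0],
    [0,0,1,0],
    [0,0,0,0]
  ]
}}

```text
t: 4.77
ee_pos: [552.7, 9.8, 58.5]
orientation: [-1.284, 1.093, -1.088]
ft_force: [-8.6, -2.0, 6.5]
width: 39.7
```

Call:
{"op": "arm_command", "data": {
  "targets": [
    [0,0,2,0],
    [0,0,1,0],
    [0,0,0,0]
  ]
}}

```text
t: 5.02
ee_pos: [552.8, 10.0, 58.1]
orientation: [-1.288, 1.097, -1.085]
ft_force: [-16.6, -4.6, 12.4]
width: 39.4
```

Home: the finger front is at press x ≈ −76, and the force has climbed to 17 N against the stop. I retreat, lift, and wind the wrist back ready for the screw stroke.

Call:
{"op": "arm_command", "data": {
  "targets": [
    [0,0,-5,0],
    [0,0,-10,0],
    [0,0,-20,0],
    [0,0,-15,0],
    [0,-20,0,0],
    [0,-35,0,0],
    [0,-35,0,0],
    [0,-35,0,0],
    [0,-30,0,-0.12],
    [0,-5,0,-0.12],
    [0,0,0,-0.12],
    [0,0,0,-0.12],
    [0,0,0,-0.12],
    [0,0,0,-0.12],
    [0,0,0,-0.12],
    [0,0,0,-0.12],
    [0,0,0,-0.12],
    [0,0,0,-0.12],
    [0,0,0,-0.12],
    [0,0,0,-0.12]
  ],
  "gripper": 80
}}

```text
t: 6.68
ee_pos: [508.5, 2.6, 218.9]
orientation: [-1.571, -0.03, 0.027]
ft_force: [-0.1, -0.0, 0.8]
width: 70.0
```

Call:
{"op": "arm_command", "data": {
  "targets": [
    [0,0,0,-0.12],
    [0,0,0,-0.12],
    [0,0,0,-0.12],
    [0,0,0,-0.12],
    [0,0,0,-0.12],
    [0,0,0,-0.12],
    [0,0,0,-0.12],
    [0,0,0,-0.12],
    [0,0,0,-0.12],
    [0,0,0,-0.12],
    [0,0,0,-0.12],
    [0,0,0,-0.12],
    [0,0,0,-0.12],
    [0,0,0,-0.12],
    [0,0,0,-0.12],
    [0,0,0,-0.12],
    [0,0,0,-0.12],
    [0,0,0,-0.12],
    [0,0,0,-0.04],
    [0,0,0,0]
  ]
}}

```text
t: 8.35
ee_pos: [508.5, 2.6, 218.9]
orientation: [-0.822, -1.678, 1.677]
ft_force: [-0.8, -0.7, 0.3]
width: 70.1
```

```bash
python3 - <<'E'
from h import *
o=get_obs(); Rm=R.from_rotvec(o["orientation"]).as_matrix(); print(o["t"],o["qpos"].round(3),o["ee_pos"].round(1),Rm.round(3))
r=[]
for n in("scene","side","wrist"):
    im=get_image(n); q=tip_of(n,"knob_grip"); s=silhouettes(n,"knob_grip")
    print(n,[(a["at"],a["conf"]) for a in q],[(a["at"],a["conf"],a["pixels"].sum()) for a in s])
    if n!="wrist" and q: r.append((n,q[0]["at"]))
    for a in s[:1]:
        v,u=np.nonzero(a["pixels"]); X=onz(n,(u.mean(),v.mean()),145); print("mask onz145",X.round(1)); 
for n,p in r: print(n,onz(n,p,141).round(1))
K=np.array([637,26,142]); d=Rm.T@(K-o["ee_pos"]); print("tool shift",d.round(1)); print(proj("wrist",[637,26,154]))
cv2.imwrite("pics/w1.png",get_image("wrist"))
E
```

```text
8.35 [-0.018  0.28   1.903  0.     0.957 -2.25 ] [508.5   2.6 218.9] [[-0.614  0.002 -0.79 ]
 [ 0.79   0.    -0.614]
 [-0.001 -1.    -0.001]]
scene [([252.6, 223.1], 0.72), ([251.8, 276.7], 0.21)] [([253.1, 220.7], 0.74, np.int64(402))]
mask onz145 [639.2  33.9 145. ]
side [([249.1, 194.6], 0.66)] [([250.3, 197.8], 0.74, np.int64(293))]
mask onz145 [633.6  37.9 145. ]
wrist [([208.7, 355.1], 0.63)] [([207.4, 368.0], 0.85, np.int64(1065))]
mask onz145 [645.6  35.6 145. ]
scene [639.3  36.  141. ]
side [634.6  26.  141. ]
tool shift [ -60.3   77.1 -115.7]
[199.29413404 362.31521915]
```

View pics/w1.png

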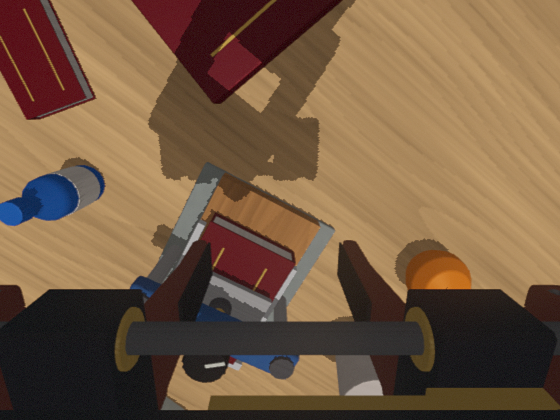

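The knob (about 207,362) is partly hidden behind the gripper. The column cap at (282,367) and the base corners at (208,164) and (333,226) are clear, so I use those for the axis.

```bash
python3 - <<'E'
from h import *
c=np.array([637,26]);ex=np.array([.987,.16]);ey=np.array([-.16,.987])
for k,px,z in[("capL",(282,367),119),("capL_0mm",(282,367),122),("baseF1",(208,164),10),("baseF2",(333,226),10),("bedF1",(214,180),26),("bedF2",(323,231),26),("knobtopfrontside",(207,381),154)]:
    X=onz("wrist",px,z); r=X[:2]-c; print(k,X.round(1),"press",(r@ex).round(1),(r@ey).round(1))
E
```

```text
capL [625.7 102.7 119. ] press 1.2 77.5
capL_0mm [623.5 100.9 122. ] press -1.3 76.1
baseF1 [537.6 -67.8  10. ] press -113.1 -76.7
baseF2 [508.3  89.8  10. ] press -116.8 83.6
bedF1 [543.8 -51.9  26. ] press -104.5 -62.0
bedF2 [516.9  78.7  26. ] press -110.1 71.2
knobtopfrontside [648.8  41.5 154. ] press 14.1 13.4
```

Call:
{"op": "arm_command", "data": {
  "targets": [
    [-6,0,-12,0],
    [-12,0,-24,0],
    [-14,0,-28,0],
    [-14,0,-28,0],
    [-12,0,-25,0],
    [0,0,0,0],
    [0,20,0,0],
    [0,30,0,0],
    [0,20,0,0],
    [0,8,0,0],
    [0,0,0,0]
  ]
}}

```text
t: 9.77
ee_pos: [634.3, 28.2, 138.5]
orientation: [-0.817, -1.673, 1.677]
ft_force: [0.5, -0.1, 0.5]
width: 70.5
```

```bash
python3 - <<'E'
from h import *
o=get_obs(); print(o["t"],o["qpos"].round(3),o["ee_pos"].round(1),o["ft_force"].round(1),o["moment"].round(3))
im=get_image("side")[120:260,180:330]; s=get_image("scene")[160:300,180:330]
cv2.imwrite("pics/c.png",cv2.resize(np.hstack([s,im]),None,fx=2.6,fy=2.6,interpolation=cv2.INTER_CUBIC))
E
```

```text
9.7667 [ 0.026  0.562  1.667 -0.     0.917 -2.204] [634.3  28.2 138.5] [ 0.5 -0.1  0.5] [ 0.128 -0.077  0.054]
```

View pics/c.png

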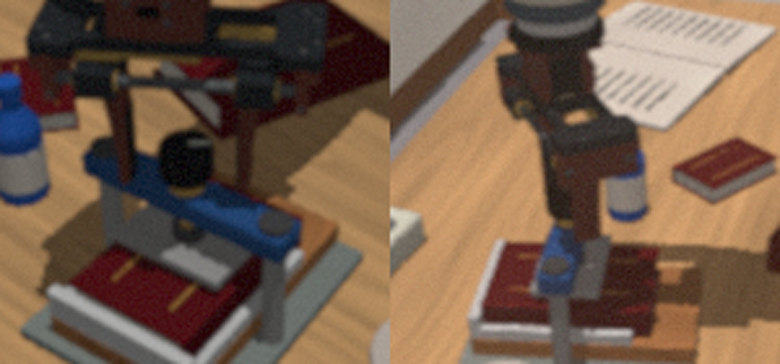

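The fingers straddle the knob (left crop 187,160), and the book sits flush to the back stop. I make a small correction and close.

Call:
{"op": "arm_command", "data": {
  "targets": [
    [-1.5,-2,-2,0],
    [0,0,0,0],
    [0,0,0,0],
    [0,0,0,0],
    [0,0,0,0],
    [0,0,0,0],
    [0,0,0,0],
    [0,0,0,0]
  ],
  "gripper": 30
}}

```text
t: 10.53
ee_pos: [637.3, 30.3, 143.2]
orientation: [-0.818, -1.676, 1.673]
ft_force: [-5.9, 8.1, 7.4]
width: 35.6
```

```bash
cat > s.py <<'E'
from h import *
o=get_obs(); Rm=R.from_rotvec(o["orientation"]).as_matrix()
print(round(o["t"],2),"q6",o["qpos"][5].round(3),"yaw",np.arctan2(Rm[1,2],Rm[0,2]).round(3),o["ee_pos"].round(1),"F",o["ft_force"].round(1),"M",o["moment"].round(3),"tau6",o["joint_torque"][5].round(3),"w",round(o["width"],2))
E
python3 s.py; python3 -c "
from h import *
o=get_obs();print((R.from_rotvec(o['orientation']).as_matrix().T@o['ft_force']).round(1))"
```

```text
10.53 q6 -2.204 yaw -2.483 [637.3  30.3 143.2] F [-5.9  8.1  7.4] M [ 1.626  0.971 -0.082] tau6 -0.065 w 35.61
[10.1 -7.4 -0.3]
```

Call:
{"op": "arm_command", "data": {
  "targets": [
    [3,-2,0,0],
    [0,0,0,0],
    [0,0,0,0]
  ]
}}

```text
t: 10.78
ee_pos: [637.1, 30.5, 143.3]
orientation: [-0.822, -1.676, 1.677]
ft_force: [6.0, -1.0, -12.3]
width: 35.4
```

```bash
python3 s.py
```

```text
10.78 q6 -2.2 yaw -2.482 [637.1  30.5 143.3] F [  6.   -1.  -12.3] M [ 0.038 -1.036 -0.01 ] tau6 0.004 w 35.41
```

Call:
{"op": "arm_command", "data": {
  "targets": [
    [-0.9,1.2,-0.8,0],
    [0,0,0,0.05],
    [0,0,0,0.1],
    [0,0,0,0.1],
    [0,0,0,0.1],
    [0,0,0,0.1],
    [0,0,0,0.05],
    [0,0,0,0]
  ]
}}

```text
t: 11.45
ee_pos: [637.4, 30.3, 143.3]
orientation: [-1.13, -1.323, 1.325]
ft_force: [-0.5, -0.2, -1.3]
width: 35.8
```

```bash
python3 s.py; python3 - <<'E'
from h import *
for n in("scene","side"):
    get_image(n); q=tip_of(n,"platen_face"); s=tip_of(n,"book"); print(n,[a["at"] for a in q])
E
```

```text
11.45 q6 -1.699 yaw -2.984 [637.4  30.3 143.3] F [-0.5 -0.2 -1.3] M [-0.06   0.09  -0.055] tau6 0.76 w 35.76
scene [[246.1, 253.2], [251.6, 266.0]]
side [[247.2, 225.0], [248.6, 242.6]]
```

```bash
python3 - <<'E'
from h import *
from scipy.optimize import minimize_scalar as ms
c=np.array([637.3,30.3]);ex=np.array([.987,.16]);ey=np.array([-.16,.987])
A=lambda u,v:("scene",(170+(u+.5)/4-.5,190+(v+.5)/4-.5)); B=lambda u,v:("side",(190+(u+.5)/4.6-.5,170+(v+.5)/4.6-.5))
for k,(n,px),(x,y) in[("plate bot",A(378,325),(30,45)),("plate bot R",A(217,250),(30,-45)),("plate bot",B(320,300),(-30,45)),("book back",A(363,363),(43.3,50)),("book front",A(533,185),(-106.7,50)),("book front",B(482,315),(-106.7,50)),("book back",B(180,310),(43.3,50)),("bed front",B(502,388),(-115,61)),("bed front",A(558,232),(-115,61))]:
    P=c+x*ex+y*ey
    r=ms(lambda z:np.sum((proj(n,[*P,z])-px)**2),bounds=(0,120),method="bounded"); print(k,n,round(r.x,1),"err px",round(r.fun**.5,1))
E
```

```text
plate bot scene 69.4 err px 1.4
plate bot R scene 66.6 err px 0.6
plate bot side 65.0 err px 0.2
book back scene 60.3 err px 0.3
book front scene 55.2 err px 1.4
book front side 63.6 err px 1.4
book back side 58.1 err px 1.3
bed front side 27.0 err px 2.5
bed front scene 22.7 err px 1.0
```

Call:
{"op": "arm_command", "data": {
  "targets": [
    [0,0,0,0.1],
    [0,0,0,0.1],
    [0,0,0,0.1],
    [0,0,0,0.1],
    [0,0,0,0.1],
    [0,0,0,0.05],
    [0,0,0,0]
  ]
}}

```text
t: 12.33
ee_pos: [637.4, 30.1, 143.2]
orientation: [-1.369, -0.914, 0.917]
ft_force: [-4.0, -3.9, -1.7]
width: 35.2
```

```bash
python3 s.py
```

```text
12.33 q6 -1.149 yaw 2.75 [637.4  30.1 143.2] F [-4.  -3.9 -1.7] M [-0.496  0.413 -0.042] tau6 0.791 w 35.22
```

Call:
{"op": "arm_command", "data": {
  "targets": [
    [0,0,0,0.1],
    [0,0,0,0.1],
    [0,0,0,0.1],
    [0,0,0,0.05],
    [0,0,0,0]
  ]
}}

```text
t: 12.75
ee_pos: [637.3, 29.9, 143.2]
orientation: [-1.472, -0.646, 0.649]
ft_force: [-3.5, -4.3, -1.0]
width: 35.4
```

```bash
python3 s.py; python3 - <<'E'
from h import *
im=get_image("side")[205:265,210:310]; s=get_image("scene")[235:295,200:300]
cv2.imwrite("pics/d.png",cv2.resize(np.vstack([s,im]),None,fx=5,fy=5,interpolation=cv2.INTER_CUBIC))
E
```

```text
12.75 q6 -0.8 yaw 2.4 [637.3  29.9 143.2] F [-3.5 -4.3 -1. ] M [-0.659  0.487 -0.023] tau6 0.697 w 35.43
```

View pics/d.png

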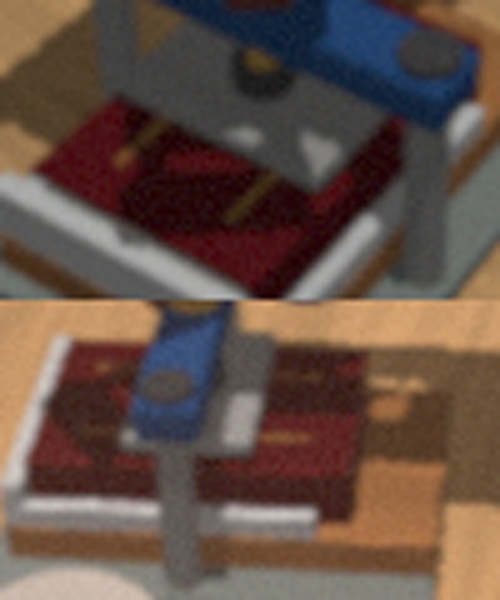

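The plate has come down as expected: its corner is about 2 px lower in the scene view, (318,192) in the crop. No contact yet. I go on in smaller chunks.

Call:
{"op": "arm_command", "data": {
  "targets": [
    [0,0,0,0.07],
    [0,0,0,0.07],
    [0,0,0,0.06],
    [0,0,0,0]
  ]
}}

```text
t: 13.18
ee_pos: [637.3, 29.9, 143.3]
orientation: [-1.515, -0.491, 0.494]
ft_force: [-4.2, -5.3, -0.8]
width: 35.4
```

```bash
python3 s.py
```

```text
13.18 q6 -0.599 yaw 2.2 [637.3  29.9 143.3] F [-4.2 -5.3 -0.8] M [-0.706  0.503 -0.029] tau6 0.743 w 35.37
```

Call:
{"op": "arm_command", "data": {
  "targets": [
    [0,0,0,0.05],
    [0,0,0,0.05],
    [0,0,0,0.03],
    [0,0,0,0]
  ]
}}

```text
t: 13.52
ee_pos: [637.2, 29.9, 143.2]
orientation: [-1.536, -0.391, 0.394]
ft_force: [-4.3, -4.8, -0.9]
width: 35.5
```

```bash
python3 s.py
```

```text
13.52 q6 -0.471 yaw 2.071 [637.2  29.9 143.2] F [-4.3 -4.8 -0.9] M [-0.749  0.558 -0.068] tau6 0.369 w 35.53
```

Call:
{"op": "arm_command", "data": {
  "targets": [
    [0,0,0,0.05],
    [0,0,0,0.05],
    [0,0,0,0.05],
    [0,0,0,0]
  ]
}}

```text
t: 13.85
ee_pos: [637.1, 29.8, 143.2]
orientation: [-1.554, -0.272, 0.276]
ft_force: [-4.9, -4.8, -1.0]
width: 35.8
```

```bash
python3 s.py
```

```text
13.85 q6 -0.32 yaw 1.92 [637.1  29.8 143.2] F [-4.9 -4.8 -1. ] M [-0.77   0.606 -0.038] tau6 0.59 w 35.78
```

Call:
{"op": "arm_command", "data": {
  "targets": [
    [0,0,0,0.05],
    [0,0,0,0.05],
    [0,0,0,0.05],
    [0,0,0,0]
  ]
}}

```text
t: 14.18
ee_pos: [637.1, 29.8, 143.2]
orientation: [-1.566, -0.155, 0.158]
ft_force: [-4.8, -5.2, -0.9]
width: 35.9
```

```bash
python3 s.py
```

```text
14.18 q6 -0.17 yaw 1.77 [637.1  29.8 143.2] F [-4.8 -5.2 -0.9] M [-0.82   0.643 -0.054] tau6 0.59 w 35.91
```

Call:
{"op": "arm_command", "data": {
  "targets": [
    [0,0,0,0.05],
    [0,0,0,0.05],
    [0,0,0,0.05],
    [0,0,0,0]
  ]
}}

```text
t: 14.52
ee_pos: [637.0, 29.8, 143.2]
orientation: [-1.572, -0.037, 0.041]
ft_force: [-5.3, -5.5, 0.7]
width: 35.4
```

```bash
python3 s.py
```

```text
14.52 q6 -0.02 yaw 1.62 [637.   29.8 143.2] F [-5.3 -5.5  0.7] M [-0.901  0.706 -0.046] tau6 0.589 w 35.42
```

Call:
{"op": "arm_command", "data": {
  "targets": [
    [0,0,0,0.05],
    [0,0,0,0.05],
    [0,0,0,0.05],
    [0,0,0,0]
  ]
}}

```text
t: 14.85
ee_pos: [637.0, 29.8, 143.2]
orientation: [-1.571, 0.081, -0.077]
ft_force: [-5.7, -5.2, 0.2]
width: 35.9
```

```bash
python3 s.py
```

```text
14.85 q6 0.13 yaw 1.47 [637.   29.8 143.2] F [-5.7 -5.2  0.2] M [-0.875  0.704 -0.027] tau6 0.589 w 35.87
```

Call:
{"op": "arm_command", "data": {
  "targets": [
    [0,0,0,0.05],
    [0,0,0,0.05],
    [0,0,0,0.05],
    [0,0,0,0]
  ]
}}

```text
t: 15.18
ee_pos: [636.9, 29.8, 143.2]
orientation: [-1.563, 0.199, -0.195]
ft_force: [-5.5, -4.9, 0.9]
width: 35.6
```

```bash
python3 s.py
```

```text
15.18 q6 0.28 yaw 1.32 [636.9  29.8 143.2] F [-5.5 -4.9  0.9] M [-0.917  0.771 -0.091] tau6 0.589 w 35.55
```

Call:
{"op": "arm_command", "data": {
  "targets": [
    [0,0,0,0.04],
    [0,0,0,0.04],
    [0,0,0,0]
  ]
}}

```text
t: 15.43
ee_pos: [636.9, 29.8, 143.2]
orientation: [-1.557, 0.261, -0.257]
ft_force: [-5.5, -5.8, 0.2]
width: 36.0
```

```bash
python3 s.py
```

```text
15.43 q6 0.359 yaw 1.241 [636.9  29.8 143.2] F [-5.5 -5.8  0.2] M [-0.905  0.816 -0.094] tau6 0.451 w 35.95
```

```bash
cat >> s.py <<'E'
m=[o["moment"][2]]
for _ in range(4): get_image("scene"); m.append(get_obs()["moment"][2])
print("Mz",np.mean(m).round(3),np.round(m,3),get_obs()["ft_force"].round(1))
E
python3 s.py
```

```text
15.43 q6 0.359 yaw 1.241 [636.9  29.8 143.2] F [-5.5 -5.8  0.2] M [-0.905  0.816 -0.094] tau6 0.451 w 35.95
Mz -0.072 [-0.094 -0.026 -0.054 -0.086 -0.101] [-5.9 -4.4  1. ]
```

Call:
{"op": "arm_command", "data": {
  "targets": [
    [0,0,0,0.04],
    [0,0,0,0.04],
    [0,0,0,0]
  ]
}}

```text
t: 15.88
ee_pos: [636.8, 29.8, 143.2]
orientation: [-1.548, 0.324, -0.32]
ft_force: [-5.7, -4.8, 0.8]
width: 35.6
```

```bash
python3 s.py
```

```text
15.88 q6 0.439 yaw 1.161 [636.8  29.8 143.2] F [-5.7 -4.8  0.8] M [-0.882  0.833 -0.061] tau6 0.451 w 35.56
Mz -0.041 [-0.061 -0.032 -0.046 -0.049 -0.016] [-6.3 -4.6  0.6]
```

Call:
{"op": "arm_command", "data": {
  "targets": [
    [0,0,0,0.04],
    [0,0,0,0.04],
    [0,0,0,0.04],
    [0,0,0,0]
  ]
}}

```text
t: 16.42
ee_pos: [636.8, 29.8, 143.2]
orientation: [-1.532, 0.417, -0.414]
ft_force: [-6.4, -4.9, 0.4]
width: 35.5
```

```bash
python3 s.py
```

```text
16.42 q6 0.559 yaw 1.041 [636.8  29.8 143.2] F [-6.4 -4.9  0.4] M [-0.883  0.88  -0.016] tau6 0.456 w 35.52
Mz -0.053 [-0.016 -0.068 -0.065 -0.062 -0.054] [-6.3 -4.6  0.5]
```

Call:
{"op": "arm_command", "data": {
  "targets": [
    [0,0,0,0.04],
    [0,0,0,0.04],
    [0,0,0,0.04],
    [0,0,0,0]
  ]
}}

```text
t: 16.95
ee_pos: [636.7, 29.8, 143.2]
orientation: [-1.512, 0.511, -0.507]
ft_force: [-6.1, -5.2, 1.4]
width: 35.3
```

```bash
python3 s.py; python3 - <<'E'
from h import *
im=get_image("side")[205:265,210:310]; s=get_image("scene")[235:295,200:300]
cv2.imwrite("pics/e.png",cv2.resize(np.vstack([s,im]),None,fx=5,fy=5,interpolation=cv2.INTER_CUBIC))
E
```

```text
16.95 q6 0.679 yaw 0.921 [636.7  29.8 143.2] F [-6.1 -5.2  1.4] M [-0.856  0.905 -0.053] tau6 0.456 w 35.28
Mz -0.052 [-0.053 -0.089 -0.037 -0.083  0.   ] [-6.6 -4.8  1.1]
```

View pics/e.png

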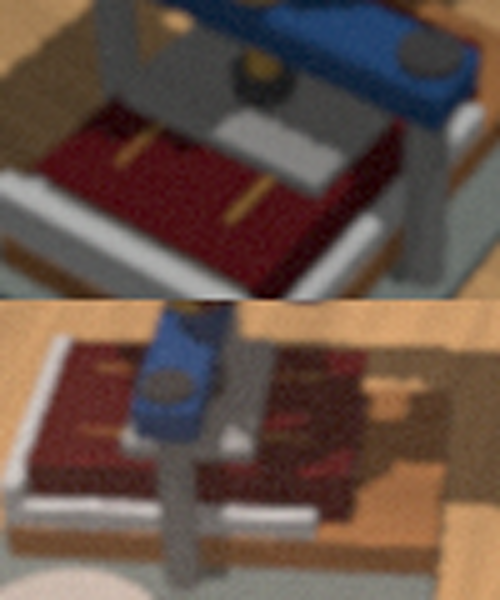

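The plate's lower edge is at about (320,192) in the scene crop, much as in the previous picture, so the plate may not have moved. I compare the pictures numerically, without another view.

```bash
python3 - <<'E'
from h import *
o=cv2.imread("pics/scene0.png")[235:295,200:300]; os=cv2.imread("pics/side0.png")[205:265,210:310]
o=np.vstack([o,os]); c=cv2.imread("pics/b1.png")
g=lambda f:cv2.resize(cv2.imread(f),(100,120),interpolation=cv2.INTER_AREA)
D,E=g("pics/d.png"),g("pics/e.png")
# hub/stem (brass/black) and plate: blue-channel vs red to separate plate (grey) from book (maroon)
sat=lambda i:(i[:,:,2].astype(int)-i[:,:,0])
for name,cols,r0,r1 in(("scene",(50,56,60),22,44),("side",(30,42,46),82,96)):
    for col in cols:
        print(name,col)
        for k,i in(("0",o),("d",D),("e",E)): print("  ",k,[tuple(x) for x in np.stack([i[r0:r1,col,0],i[r0:r1,col,2]],1).tolist()])
E
```

```text
scene 50
   0 [(118, 122), (118, 122), (116, 119), (119, 122), (118, 119), (103, 106), (86, 89), (60, 63), (47, 52), (26, 42), (8, 41), (20, 61), (14, 66), (20, 71), (21, 69), (19, 70), (12, 66), (22, 70), (22, 67), (41, 66), (64, 74), (81, 90)]
   d [(61, 64), (62, 64), (69, 71), (84, 86), (111, 113), (121, 122), (110, 110), (86, 88), (65, 68), (52, 60), (36, 52), (23, 47), (3, 36), (12, 39), (8, 39), (13, 50), (26, 63), (23, 63), (20, 57), (10, 46), (8, 39), (14, 39)]
   e [(95, 97), (116, 119), (124, 129), (128, 131), (126, 131), (128, 131), (128, 131), (125, 128), (110, 112), (86, 88), (65, 72), (47, 68), (30, 69), (23, 74), (26, 83), (32, 97), (43, 111), (43, 112), (31, 99), (28, 87), (26, 79), (21, 74)]
scene 56
   0 [(92, 95), (108, 109), (117, 121), (119, 122), (117, 119), (120, 124), (121, 123), (116, 118), (109, 113), (82, 83), (65, 67), (43, 51), (31, 46), (5, 41), (12, 56), (8, 62), (12, 67), (18, 68), (25, 73), (18, 69), (17, 69), (22, 65)]
   d [(65, 66), (61, 66), (62, 65), (62, 63), (64, 64), (63, 65), (62, 65), (63, 66), (62, 62), (65, 67), (65, 67), (65, 70), (56, 6
[... 1738 characters left out ...]
4, 93), (72, 83), (52, 72), (27, 59), (27, 62), (28, 60), (33, 63)]
   e [(74, 83), (75, 84), (75, 87), (77, 87), (77, 88), (77, 90), (81, 89), (81, 90), (80, 89), (70, 85), (52, 70), (35, 65), (29, 60), (29, 59)]
side 46
   0 [(128, 144), (137, 149), (140, 153), (144, 156), (133, 145), (113, 122), (93, 105), (77, 86), (52, 69), (32, 68), (36, 78), (38, 91), (35, 79), (35, 66)]
   d [(139, 151), (142, 154), (145, 155), (146, 157), (147, 161), (150, 163), (135, 146), (106, 116), (84, 93), (50, 77), (29, 81), (36, 92), (33, 82), (31, 73)]
   e [(76, 86), (82, 93), (90, 99), (114, 124), (132, 144), (146, 158), (156, 167), (142, 154), (111, 123), (84, 98), (65, 94), (44, 91), (34, 83), (28, 71)]
```

The numbers show the plate edge shifting evenly (13.4 → 14.9 → 16.6 px), so the knob and plate are moving. I continue with small chunks.

Call:
{"op": "arm_command", "data": {
  "targets": [
    [0,0,0,0.04],
    [0,0,0,0.04],
    [0,0,0,0.03],
    [0,0,0,0]
  ]
}}

```text
t: 17.58
ee_pos: [636.7, 29.9, 143.2]
orientation: [-1.49, 0.596, -0.592]
ft_force: [-5.7, -4.5, 0.8]
width: 35.5
```

```bash
python3 s.py
```

```text
17.58 q6 0.789 yaw 0.811 [636.7  29.9 143.2] F [-5.7 -4.5  0.8] M [-0.866  0.884 -0.067] tau6 0.346 w 35.5
Mz -0.069 [-0.067 -0.116 -0.04  -0.074 -0.048] [-7.  -4.9  0.4]
```

Call:
{"op": "arm_command", "data": {
  "targets": [
    [0,0,0,0.04],
    [0,0,0,0.04],
    [0,0,0,0.03],
    [0,0,0,0]
  ]
}}

```text
t: 18.12
ee_pos: [636.7, 29.9, 143.2]
orientation: [-1.464, 0.681, -0.677]
ft_force: [-6.1, -3.7, 0.9]
width: 36.0
```

```bash
python3 s.py
```

```text
18.12 q6 0.899 yaw 0.701 [636.7  29.9 143.2] F [-6.1 -3.7  0.9] M [-0.778  0.997  0.04 ] tau6 0.445 w 35.95
Mz 0.041 [0.04  0.036 0.063 0.023 0.042] [-6.4 -4.6  1. ]
```

Call:
{"op": "arm_command", "data": {
  "targets": [
    [0,0,0,0.02],
    [0,0,0,0]
  ]
}}

```text
t: 18.48
ee_pos: [636.6, 29.9, 143.2]
orientation: [-1.46, 0.696, -0.692]
ft_force: [-6.7, -4.4, 1.5]
width: 35.4
```

```bash
python3 s.py
```

```text
18.48 q6 0.918 yaw 0.682 [636.6  29.9 143.2] F [-6.7 -4.4  1.5] M [-0.822  1.002  0.069] tau6 0.291 w 35.44
Mz 0.054 [0.069 0.064 0.086 0.014 0.037] [-6.  -4.   1.3]
```

Call:
{"op": "arm_command", "data": {
  "targets": [
    [0,0,0,0.02],
    [0,0,0,0.01],
    [0,0,0,0]
  ]
}}

```text
t: 18.93
ee_pos: [636.6, 29.9, 143.2]
orientation: [-1.452, 0.718, -0.715]
ft_force: [-6.3, -4.6, 1.0]
width: 35.3
```

```bash
python3 s.py
```

```text
18.93 q6 0.948 yaw 0.653 [636.6  29.9 143.2] F [-6.3 -4.6  1. ] M [-0.862  0.955  0.171] tau6 0.283 w 35.3
Mz 0.139 [0.171 0.148 0.113 0.143 0.118] [-6.4 -4.4  0.9]
```

Call:
{"op": "arm_command", "data": {
  "targets": [
    [0,0,0,0.02],
    [0,0,0,0.01],
    [0,0,0,0]
  ]
}}

```text
t: 19.38
ee_pos: [636.6, 29.9, 143.2]
orientation: [-1.444, 0.741, -0.738]
ft_force: [-6.5, -5.1, 1.1]
width: 35.7
```

```bash
python3 s.py
```

```text
19.38 q6 0.977 yaw 0.623 [636.6  29.9 143.2] F [-6.5 -5.1  1.1] M [-0.789  1.035  0.231] tau6 0.339 w 35.73
Mz 0.201 [0.231 0.158 0.155 0.244 0.218] [-6.3 -4.6  1.1]
```

Call:
{"op": "arm_command", "data": {
  "targets": [
    [0,0,0,0.02],
    [0,0,0,0]
  ]
}}

```text
t: 19.75
ee_pos: [636.6, 29.9, 143.2]
orientation: [-1.438, 0.757, -0.753]
ft_force: [-6.6, -4.2, 0.9]
width: 35.4
```

```bash
python3 s.py
```

```text
19.75 q6 0.998 yaw 0.603 [636.6  29.9 143.2] F [-6.6 -4.2  0.9] M [-0.85   0.951  0.236] tau6 0.441 w 35.44
Mz 0.232 [0.236 0.241 0.255 0.209 0.217] [-6.7 -3.6  1.1]
```

Firm at about 0.23–0.3 N m: the torque rose steadily from contact over roughly 0.1 rad. Now I back off 1.57 rad.

Call:
{"op": "arm_command", "data": {
  "targets": [
    [0,0,0,-0.06],
    [0,0,0,-0.1],
    [0,0,0,-0.1],
    [0,0,0,-0.1],
    [0,0,0,-0.1],
    [0,0,0,-0.1],
    [0,0,0,-0.1],
    [0,0,0,-0.1],
    [0,0,0,-0.1],
    [0,0,0,-0.1],
    [0,0,0,-0.1],
    [0,0,0,-0.1],
    [0,0,0,-0.1],
    [0,0,0,-0.1],
    [0,0,0,-0.1],
    [0,0,0,-0.07],
    [0,0,0,-0.04],
    [0,0,0,0]
  ]
}}

```text
t: 21.45
ee_pos: [637.3, 29.9, 143.3]
orientation: [-1.519, -0.472, 0.475]
ft_force: [-4.2, -4.4, -1.4]
width: 35.5
```

```bash
python3 s.py; python3 - <<'E'
from h import *
o=get_obs(); print((R.from_rotvec(o['orientation']).as_matrix().T@o['ft_force']).round(1))
E
```

```text
21.45 q6 -0.575 yaw 2.175 [637.3  29.9 143.3] F [-4.2 -4.4 -1.4] M [-0.746  0.562  0.031] tau6 -0.542 w 35.48
Mz 0.049 [ 0.031  0.07   0.104 -0.002  0.04 ] [-4.4 -4.9 -0.5]
[-6.4  0.5 -1.6]
```

Call:
{"op": "arm_command", "data": {
  "targets": [
    [-1.2,0,0,0],
    [0,0,0,0]
  ]
}}

```text
t: 21.82
ee_pos: [637.2, 29.8, 143.3]
orientation: [-1.519, -0.471, 0.47]
ft_force: [-0.3, -2.0, -4.1]
width: 35.7
```

Call:
{"op": "arm_command", "data": {
  "targets": [
    [0,0,0,0],
    [0,0,0,0],
    [0,0,0,0],
    [0,0,0,0],
    [0,0,0,0],
    [0,0,0,0],
    [0,-10,0,0],
    [0,-25,0,0],
    [0,-35,0,0],
    [0,-35,0,0],
    [0,-25,0,0],
    [0,0,0,0],
    [0,0,0,0]
  ],
  "gripper": 80
}}

```text
t: 22.9
ee_pos: [638.0, 29.9, 276.1]
orientation: [-1.52, -0.473, 0.467]
ft_force: [0.1, 0.0, -0.1]
width: 70.2
```

```bash
python3 s.py; python3 - <<'E'
from h import *
im=get_image("side")[180:270,200:320]; s=get_image("scene")[205:295,190:310]
cv2.imwrite("pics/f.png",cv2.resize(np.hstack([s,im]),None,fx=3.3,fy=3.3,interpolation=cv2.INTER_CUBIC))
g=get_image("scene")[235:295,200:300]; print(g[30:54,60][:,[0,2]].tolist())
for t in("bottle","cup","orange"):
    for n in("scene","side"):
        get_image(n); q=tip_of(n,t); print(t,n,onz(n,q[0]["at"],0).round() if q else None)
E
```

```text
22.9 q6 -0.572 yaw 2.171 [638.   29.9 276.1] F [ 0.1  0.  -0.1] M [-0.05  -0.104  0.001] tau6 0.001 w 70.18
Mz 0.004 [ 0.001 -0.02   0.035  0.028 -0.022] [ 0.2 -0.5  1. ]
[[128, 132], [127, 129], [129, 131], [119, 123], [104, 110], [80, 81], [59, 64], [36, 55], [23, 64], [23, 73], [17, 75], [20, 75], [21, 75], [19, 74], [21, 77], [13, 74], [22, 72], [20, 61], [8, 45], [10, 46], [11, 43], [18, 48], [8, 41], [19, 45]]
bottle scene [ 644. -160.    0.]
bottle side [ 637. -166.    0.]
cup scene [627. 228.   0.]
cup side [628. 236.   0.]
orange scene [477. 220.   0.]
orange side [484. 217.   0.]
```

View pics/f.png

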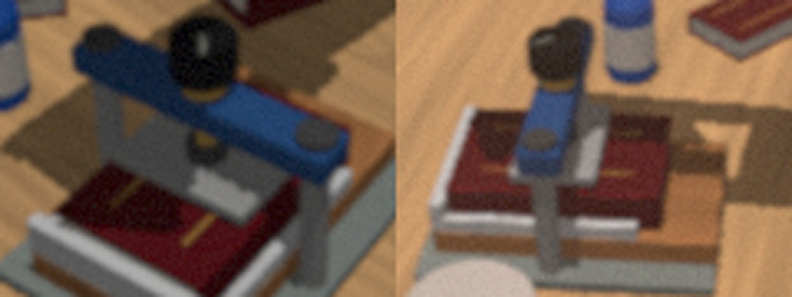

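The book is home against the stop. The plate edge is at about 14.8 px, as it was near the same knob angle on the way down. The bystanders haven't moved and the gripper is clear, so I hand in.

```bash
python3 -c "
from workcell import close_job; print(close_job())"
```

```text
the job is handed in; nothing more can be done
None
```

The job is done and handed in at about 23 s of the 67 s allowed; close_job gave no verdict.

- **Book:** I pushed it in about 32 mm until the force climbed to roughly 17 N along the push without it moving further. The last picture shows it flush against the back stop.
- **Knob:** I turned it clockwise about 3.2 rad. The torque began to rise over the last 0.1–0.2 rad and held at 0.23 N m. The knob's friction shifts that by about 0.05 N m, so I put the torque reached at 0.23–0.33 N m.
- **Back-off and release:** I turned it back 1.573 rad, opened the gripper and lifted it 130 mm clear. The wrist force then read near zero.

**Last checks:**
- The plate edge in the picture is back to where it was near the same knob angle on the way down.
- The cup, bottle and orange are unmoved, within the roughly 1 cm scatter of the network readings.

**Disagreements:**
- **Plate gap:** pictures put the starting gap at about 7 ± 2 mm. Contact came at about 7.7 mm of plate travel.
- **Torque sign:** the held torque before contact read about −0.05 N m, the opposite sign to the one I expected. It read +0.05 N m after backing off, so I took it as friction left over when the arm stopped.

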